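# Ready the glue and hold the hammer case open

## Task

Get things ready for gluing inside the piano hammer case: first, with the lid still shut, pull the red cap of the glue bottle fully up so that it is open; then lift the sprung lid of the case by its black tab and hold it open at 50 degrees from shut. Finish while still holding the lid steady at that angle (it falls shut if let go), with the red cap still up; leave the blue cap down and do not disturb anything else on the bench.

Things in the scene. Friction and masses are not known exactly. Their poses are not given: they have to be found in the camera images.
- glue_cap (a joint): A round red push-pull cap, 24 mm across and 26 mm tall with a small cone on top, on the glue bottle. Reads 0 m when pushed down (shut); it slides straight up to a stop at 0.014 m (fully up, open). A tight sliding fit: about 5 N moves it and it stays where it is left.
- glue_cap_mid (a point): Point on the axis of the red cap, 15 mm above the cap's lower edge, 11 mm below the edge where its cone begins (161 mm above the bench when shut): the place to grip it. It moves with the cap; z points up. Free space all round; the bottle's neck (20 mm across) runs 19 mm down below the cap's lower edge to the shoulder.
- glue_bottle: The glue bottle: white, 60 mm across, red band and red cap, shoulder 124 mm above the bench, standing in a square 88 mm light wooden holder that is screwed to the bench. Origin on its axis at bench height. It may stand left or right of the case.
- oil_cap (a joint): A round blue push-pull cap, 24 mm across and 26 mm tall with a small cone on top, on the oil bottle. Reads 0 m when pushed down (shut); it slides straight up to a stop at 0.014 m (fully up, open). A tight sliding fit: about 5 N moves it and it stays where it is left. To be left down.
- oil_cap_mid (a point): Point on the axis of the blue cap, 15 mm above the cap's lower edge, 11 mm below the edge where its cone begins (161 mm above the bench when shut): the place to grip it. It moves with the cap; z points up. Free space all round; the bottle's neck (20 mm across) runs 19 mm down below the cap's lower edge to the shoulder.
- oil_bottle: The oil bottle: the same bottle and holder but with a blue band and blue cap, on the other side of the case. Origin on its axis at bench height.
- case: Brown wooden case for piano hammers, fixed to the bench: 180 mm deep (its x), 260 mm wide (its y), 85 mm high without the lid. Origin at the centre of its underside; its x axis points from its front (robot's side) to its back, z up.
- lid (a joint): Lid of the case: a 180 x 260 x 12 mm wooden board (about 0.45 kg) hinged along the case's back top edge. Angle in rad: 0 = shut (lid level), growing as the front edge is lifted; can go to 1.75. Weight and a hinge spring pull it shut at every angle up to 1.75: about 3 to 6 N at the tab holds it up; if let go it falls shut.
- lid_hinge (a point): Point at the middle of the lid's width, on the hinge edge, 6 mm above the hinge axis when shut (at the lid's half thickness); the hinge axis lies along the case's y, 85 mm above the bench.
- lid_tab (a point): Grip point in the black pull tab sticking out of the middle of the lid's front edge, in the lid's plane: 50 mm long, 20 mm wide (case's y), 16 mm thick, free air around it. The point lies 32 mm out from that edge, 212 mm from the hinge point, 91 mm above the bench when shut. y along the hinge, x towards the hinge, turning with the lid. Gripped by its sides from above, it turns between the fingers.
- jar: Loose glass jar with a brass lid, 72 mm across, 95 mm tall, upright. Origin at the centre of its underside.
- tub: Loose open white plastic tub, 120 x 120 x 110 mm. Origin at the centre of its underside.
- screwdriver: Loose screwdriver lying on the bench, along its x.
- white_key: Loose piano key, a 200 x 14 x 14 mm wooden stick with a white top at one end (22 mm high there). Origin at the centre of its underside.
- black_key: Loose piano key like the other, with a narrow black top.
- felt_block: Loose red block, 70 x 45 x 30 mm. Origin at the centre of its underside.
Things that resemble listed ones, but are neither listed nor needed, are in the scene too. What is shaped like the white_key but pink or turquoise is not meant.

How it is judged:
On the way:
1. the red cap has been pulled up (at least 10 of its 14 mm) with the lid still shut (value of joint glue_cap above 0.01 m and value of joint lid below 0.1 rad), for 0.2 s.
At the end, for the whole second after the job is handed in: The lid stands still at 50 degrees from shut, within 6 degrees either way, held by the robot alone (robot in contact with it, no loose thing touching it); the red cap is still up (at least 10 of its 14 mm) and the blue cap down (less than 4 mm up) (value of joint lid between 0.767945 and 0.977384 rad and velocity of joint lid between -0.05 and 0.05 rad/s and value of joint glue_cap above 0.01 m and value of joint oil_cap below 0.004 m and contact force between any of the fingers, the arm and lid above 0.5 N and contact force between each of jar, tub, screwdriver, white_key, black_key, felt_block and lid below 0.1 N); the arm keeps its last pose, push and grip.
It fails at once if the blue cap is pulled up (4 mm or more) (value of joint oil_cap above 0.004 m).
It fails at once if a loose thing on the bench is shifted by more than 30 mm (distance of any of jar, tub, screwdriver, white_key, black_key, felt_block from where it was at the start of the episode above 0.03 m).
It also fails if it takes over 48 s, if anything falls off the work surface, if the arm or the gripper's body presses on something with over 40 N, if the wrist force passes 120 N, or if a joint passes its speed limit or range.

## Robot

A 7-joint arm with a two-finger parallel gripper is mounted at the origin on the work surface. World frame = base frame: x ahead of the robot, y to its left, z up, the work surface at z = 0. Lengths are in m, angles in rad, forces in N, time in s.
With the tool pointing down it reaches from about 0.35 to 0.9 m from the base axis. Payload 19.9 kg.
Tool frame: the origin (TCP) lies between the finger pads; the fingertips stand 19 mm ahead of it and the grasp point (between the pads) is the TCP; z points along the fingers, y is the direction in which the jaws open and shut (so a half turn about z gives the same grasp; the last joint's range is limited). The gripper opens to 94 mm and grips with 3 to 60 N. Pads are 16 mm wide; open, the fingers measure 119 mm over their backs; the gripper's body (75 mm by 177 mm) begins 78 mm behind the grasp point.
Start: joints at [1.238, 0.417, -0.01, 1.614, 0.005, 1.111, -0.053], TCP at [0.179, -0.599, 0.224] pointing down, gripper open.
Joint ranges: [-2.81, 2.81], [-0.39, 2.02], [-1.27, 1.25], [0.06, 2.57], [-1.19, 4.33], [0.19, 2], [-2.82, 2.82]. Speed limits (rad/s): [1.89, 1.89, 2.39, 2.39, 3.01, 3.01, 3.01].

## Interface

Orientations are given as a 3x3 rotation matrix whose columns are the frame's x, y, z axes.
In Python, from rig import robot gives the robot as it stands. Calls block until the motion is done:
- robot.move_ptp(position, orientation): joint-space move of the TCP to a pose.
- robot.move_linear(position, velocity=0.15, frame=None, threshold=None): straight line of the TCP; frame=None keeps the orientation; velocity is the mean speed in m/s. With threshold (N) it stops when the force on the tool has changed by that much, and returns True; else False.
- robot.goto_joints(angles): joint-space move.
- robot.gripper_to(opening): finger opening in m; the grip force is fixed at half the most; returns when the fingers have stopped.
- robot.pause(seconds).
- robot.ik(position, orientation): joint angles nearest the present ones, or None.
- robot.get_state(): the state.
- robot.grab_frame(name): name is "scene" or "side" or "wrist"; returns the picture (400x640x3 uint8, red, green, blue); there is no depth.
- robot.camera_info(name): a dict with "fx", "fy", "cx", "cy" (pixels), "rvec" (rotation vector, rad) and "tvec" (3), from world to camera coordinates, as OpenCV has them. Camera axes: x right, y down, z forward; pixel columns grow to the right and rows downward; lengths in m; the calibration is good to about 2 mm. A picture is of the moment at which its call begins: read the wrist's pose just before it. camera_info takes no time and is no camera call; for the wrist camera it gives the pose at the moment of the call.
A pose or a line that the arm cannot do raises robot.PlanningError and nothing moves.
- robot.sign_off(): hands the job in, once; it reports no verdict.
The state is a dict: "time": time; "qpos": joint angles; "joint_vel": joint speeds; "effort": joint torques, N m; "ee_pos": TCP position; "tool_rot": TCP orientation; "force": force on the tool from outside, world axes, zero at the start; "moment": the same for the moment, N m; "opening": finger opening in m.
Only numpy, scipy, OpenCV 4.12 (cv2) and the standard library are available. Lean on these libraries where they do the work, as an engineer would, in place of code of your own. Each camera call takes 0.05 s, during which the arm holds its last target.

## Working session

There is one attempt and no reset: what is moved stays moved. The work goes in short steps, each a Python script; the robot and the scene stay as the last script left them, time stands still between calls to the robot, and variables do not carry over. Pictures are saved under pics/ and viewed, and the job is handed in when it is done.

```bash
mkdir -p pics; ls
python3 - <<'E'
from rig import robot
import cv2
for n in ("scene","side","wrist"):
    im=robot.grab_frame(n); cv2.imwrite(f"pics/{n}0.png",im[:,:,::-1])
    print(n,robot.camera_info(n))
print(robot.get_state())
E
```

```text
pics
scene {'fx': 432.67260132115433, 'fy': 432.67260132115433, 'cx': 316.3660848018944, 'cy': 203.52986248068737, 'rvec': array([ 0.83250705,  2.45486296, -1.22890914]), 'tvec': array([ 0.41991681, -0.04616308,  1.67902014])}
side {'fx': 479.88162924457174, 'fy': 479.88162924457174, 'cx': 316.1505549601101, 'cy': 198.83728168113566, 'rvec': array([ 1.0829971 , -2.51249693,  0.90428355]), 'tvec': array([0.292205  , 0.36655155, 1.50220855])}
wrist {'fx': 307.21088081969054, 'fy': 307.21088081969054, 'cx': 321.4645991400522, 'cy': 195.25900299185392, 'rvec': array([-2.3340458 ,  1.73577631,  0.24345724]), 'tvec': array([-0.62486564, -0.02888015,  0.39181931])}
{'time': 0.15, 'qpos': array([ 1.23847617,  0.41784602, -0.01032653,  1.6140278 ,  0.00471533,
        1.11064808, -0.05301649]), 'joint_vel': array([-0.00035376, -0.00201159, -0.0012305 , -0.00189855,  0.00185393,
       -0.00089622, -0.0006461 ]), 'effort': array([ 7.09734595e-04, -8.51534843e+01,  6.38663638e-01, -4.26137424e+01,
       -4.88596328e-02,  1.71023374e-02,  6.56797147e-05]), 'ee_pos': array([ 0.17914095, -0.5985095 ,  0.22396654]), 'tool_rot': array([[ 9.58003433e-01,  2.86756534e-01, -3.35828993e-04],
       [ 2.86756719e-01, -9.58003067e-01,  8.41143558e-04],
       [-8.05217943e-05, -9.02119636e-04, -9.99999590e-01]]), 'force': array([ 0.31305676, -0.26727073,  0.29159203]), 'moment': array([-0.05719213, -0.00256877,  0.01917535]), 'opening': 0.09384672657859874}
```

View pics/scene0.png

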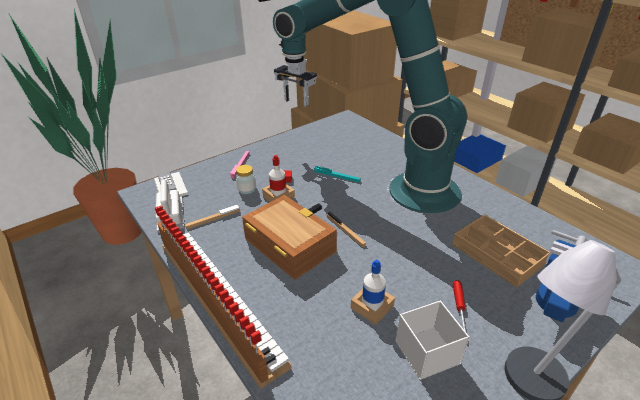

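View pics/side0.png

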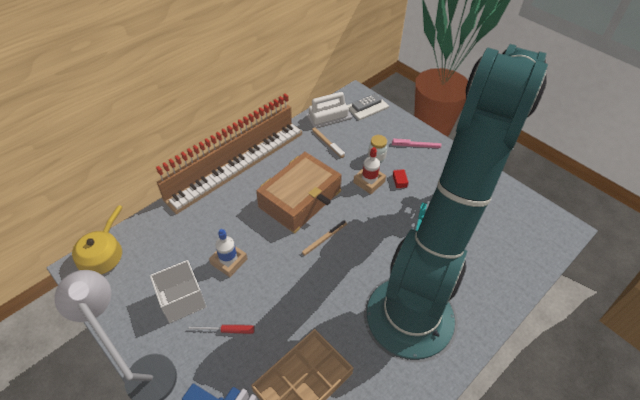

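View pics/wrist0.png

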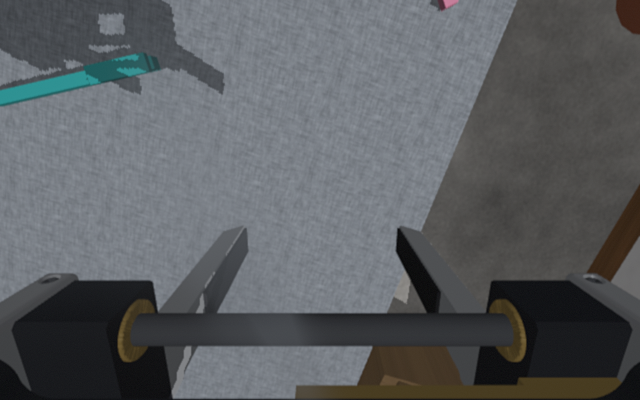

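The scene view shows the red cap near (277,160), the blue cap near (376,266), the case with its tab near (313,209), and the jar near (245,180). In the side view they are at about (373,154), (223,234), (321,198) and (378,145). The wrist view shows only bench. Next I'll zoom in and triangulate.

```bash
cat > h.py <<'E'
import numpy as np, cv2
def cam(info):
    R,_=cv2.Rodrigues(np.array(info['rvec'])); K=np.array([[info['fx'],0,info['cx']],[0,info['fy'],info['cy']],[0,0,1]])
    return K,R,np.array(info['tvec'])
def ray(info,p):
    K,R,t=cam(info); d=R.T@np.linalg.inv(K)@np.array([p[0],p[1],1.]); return -R.T@t,d/np.linalg.norm(d)
def onz(info,p,z):
    c,d=ray(info,p); return c+d*(z-c[2])/d[2]
def tri(i1,p1,i2,p2):
    P=[]
    for i in(i1,i2):
        K,R,t=cam(i);P.append(K@np.c_[R,t])
    X=cv2.triangulatePoints(P[0],P[1],np.array(p1,float).reshape(2,1),np.array(p2,float).reshape(2,1))[:,0];return X[:3]/X[3]
def proj(i,X):
    K,R,t=cam(i);x=K@(R@np.array(X)+t);return x[:2]/x[2]
E
python3 - <<'E'
import cv2,numpy as np
s=cv2.imread('pics/scene0.png');d=cv2.imread('pics/side0.png')
a=cv2.resize(s[140:290,230:350],None,fx=4,fy=4,interpolation=cv2.INTER_CUBIC)[:600]
cv2.imwrite('pics/za.png',a)
b=cv2.resize(d[125:265,250:430],None,fx=4,fy=4,interpolation=cv2.INTER_CUBIC)
cv2.imwrite('pics/zb.png',b)
for n,im in(('scene',s),('side',d)):
    h=cv2.cvtColor(im,cv2.COLOR_BGR2HSV)
    for c,m in(('red',((h[...,0]<6)|(h[...,0]>174))&(h[...,1]>170)&(h[...,2]>60)),('blue',(abs(h[...,0].astype(int)-112)<10)&(h[...,1]>150)&(h[...,2]>50))):
        k,l,st,ce=cv2.connectedComponentsWithStats(m.astype(np.uint8))
        for i in range(1,k):
            if st[i,4]>25 : print(n,c,st[i],ce[i].round(1))
E
```

```text
scene red [273 155   6  11  48] [275.2 160.2]
scene red [270 171  21  20 204] [280.5 181.8]
scene red [ 155  206  106  139 1460] [209.6 276.9]
scene red [453 281  12  30 241] [458.5 294.9]
scene blue [ 454  134   51   39 1303] [478.3 152.5]
scene blue [557 240  18   7  35] [565.3 242.9]
scene blue [547 254  10  11  40] [551.6 257.9]
scene blue [372 260   9  14  99] [375.7 266.5]
scene blue [536 284  42  38 814] [554.2 304.3]
scene blue [363 287  21  16 214] [372.7 296. ]
side red [371 147   5  10  31] [373.3 151.7]
side red [393 170  15  18 191] [400.  178.6]
```

View pics/za.png

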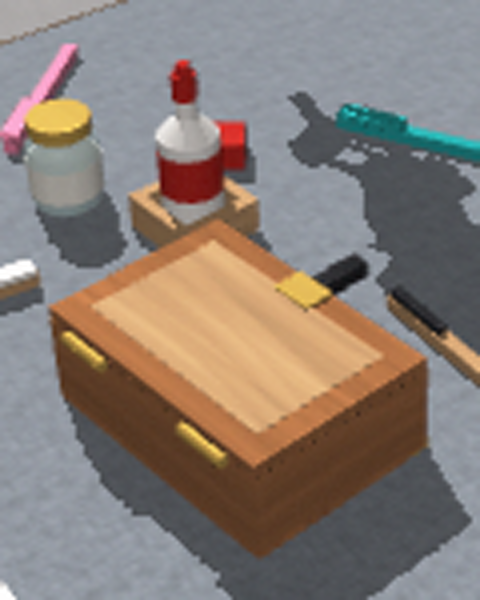

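View pics/zb.png

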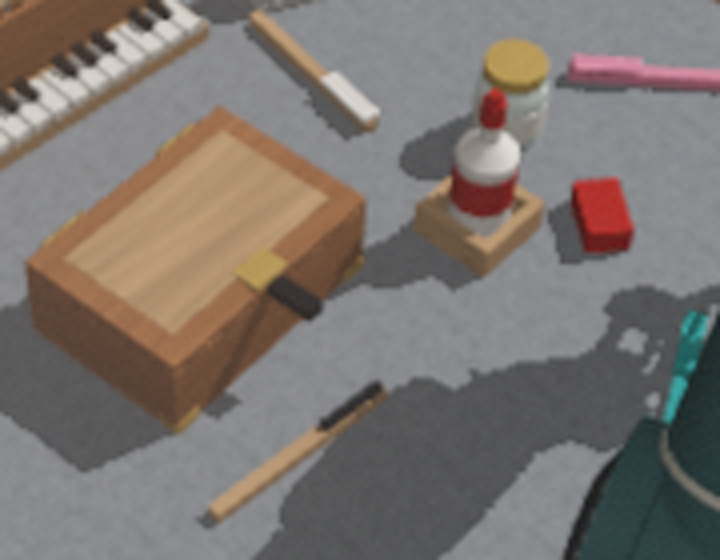

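Run:
```python
from rig import robot
from h import *
S=robot.camera_info('scene');D=robot.camera_info('side')
s=lambda x,y:(230+x/4-.375,140+y/4-.375)
d=lambda x,y:(250+x/4-.375,125+y/4-.375)
np.set_printoptions(precision=4,suppress=True)
names=['backL','frontL','frontR','backR']
ss=[s(50,312),s(215,222),s(427,360),s(258,467)]
dd=[d(220,108),d(365,203),d(175,365),d(30,265)]
for n,a,b in zip(names,ss,dd): print(n,onz(S,a,.097),onz(D,b,.097),tri(S,a,D,b))
print('tabtip',tri(S,s(352,268),D,d(308,300)),onz(S,s(352,268),.091),onz(D,d(308,300),.091))
print('captip',tri(S,s(183,62),D,d(493,92)))
print('capbase',tri(S,s(183,103),D,d(493,129)), onz(S,s(183,85),.163),onz(D,d(493,112),.163))
print('redblk top',onz(D,d(597,205),.03))
print('jar lid',tri(S,s(59,118),D,d(517,62)))
print('blackkey',onz(D,d(208,515),.01),onz(D,d(380,387),.02))
```

```text
backL [ 0.6896 -0.1835  0.097 ] [ 0.6847 -0.1859  0.097 ] [ 0.6875 -0.1884  0.093 ]
frontL [ 0.5143 -0.2046  0.097 ] [ 0.5051 -0.1998  0.097 ] [ 0.5106 -0.2069  0.091 ]
frontR [0.4855 0.0521 0.097 ] [0.4852 0.0497 0.097 ] [0.485  0.0504 0.0965]
backR [0.6586 0.0693 0.097 ] [0.6557 0.069  0.097 ] [0.6574 0.0677 0.0948]
tabtip [ 0.459  -0.0816  0.0959] [ 0.4555 -0.0848  0.091 ] [ 0.4624 -0.0858  0.091 ]
captip [ 0.4667 -0.3173  0.1874]
capbase [ 0.4653 -0.3236  0.139 ] [ 0.4674 -0.3202  0.163 ] [ 0.464  -0.3177  0.163 ]
redblk top [ 0.392  -0.4057  0.03  ]
jar lid [ 0.5357 -0.4415  0.0941]
blackkey [0.3975 0.0938 0.01  ] [ 0.3873 -0.1045  0.02  ]
```

The corners give a case yaw of about 0.108. The red cap is at about (0.466, -0.319) and the tab tip at about (0.459, -0.083). I'll move above the cap and check with the wrist camera.

```bash
cat >> h.py <<'E'
YAW=0.108
def down(sgn=1,yaw=YAW):
    y=sgn*np.array([-np.sin(yaw),np.cos(yaw),0]); z=np.array([0,0,-1.]); return np.c_[np.cross(y,z),y,z]
E
python3 - <<'E'
from rig import robot
from h import *
np.set_printoptions(precision=3,suppress=True)
for s in(1,-1):
    print(s,robot.ik([.466,-.319,.27],down(s)),robot.ik([.456,-.08,.12],down(s)),robot.ik([.53,-.08,.251],down(s)))
s=min((1,-1),key=lambda s:abs(robot.ik([.466,-.319,.27],down(s))[6]))
print(s)
robot.move_ptp([.466,-.319,.27],down(s))
I=robot.camera_info('wrist');im=robot.grab_frame('wrist');cv2.imwrite('pics/w1.png',im[:,:,::-1])
st=robot.get_state();print(st['time'],st['ee_pos'],st['force'],proj(I,[.466,-.319,.187]),proj(I,[.466,-.319,.161]))
np.save('w1.npy',I)
E
```

```text
1 [ 1.085  0.335 -0.672  1.696  0.222  1.189  2.035] [ 0.811  0.381 -0.823  2.078  0.377  0.833  1.444] [ 0.772  0.329 -0.827  1.784  0.264  1.144  1.54 ]
-1 [ 0.666  0.274 -0.146  1.71   0.043  1.162 -0.954] [ 0.485  0.301 -0.433  2.088  0.176  0.787 -1.518] [ 0.498  0.265 -0.48   1.792  0.135  1.117 -1.49 ]
-1
1.6917 [ 0.465 -0.32   0.27 ] [0.34  0.347 0.651] [320.039 207.07 ] [320.15  198.202]
```

View pics/w1.png

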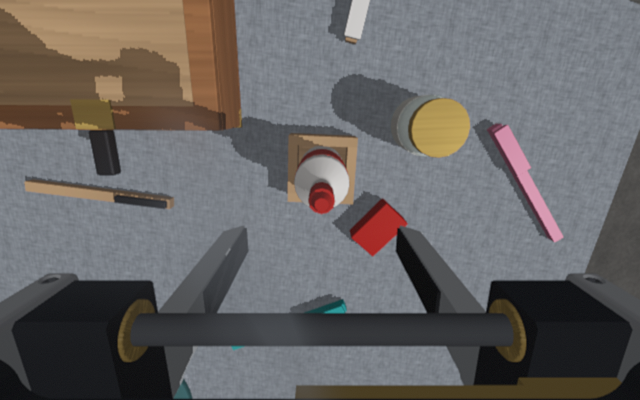

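The wrist view shows the red cap at (321,198), within a few pixels of the prediction. The tab is around (92–118, 131–174). I'll grip the cap and pull.

Run:
```python
from rig import robot
from h import *
np.set_printoptions(precision=4,suppress=True)
I=np.load('w1.npy',allow_pickle=True).item()
print('tab tip/root top',onz(I,(106.5,172),.099),onz(I,(101,131),.099),'front lid corner',onz(I,(240,129),.097))
print('captip',onz(I,(321,187),.172))
print(robot.move_linear([.466,-.319,.162],velocity=.12,threshold=15))
robot.gripper_to(.0)
st=robot.get_state();print(st['time'],st['ee_pos'],st['opening'],st['force'],st['moment'])
cv2.imwrite('pics/s2.png',robot.grab_frame('scene')[:,:,::-1][100:250,200:400].repeat(4,0).repeat(4,1))
```

```text
tab tip/root top [ 0.4524 -0.0845  0.099 ] [ 0.4966 -0.0824  0.099 ] front lid corner [ 0.5142 -0.228   0.097 ]
captip [ 0.4794 -0.3183  0.172 ]
False
3.825 [ 0.4661 -0.3197  0.1622] 0.02344033859650905 [ 0.6846 -5.1109 -1.5912] [-1.0549 -0.2904  0.0091]
```

View pics/s2.png

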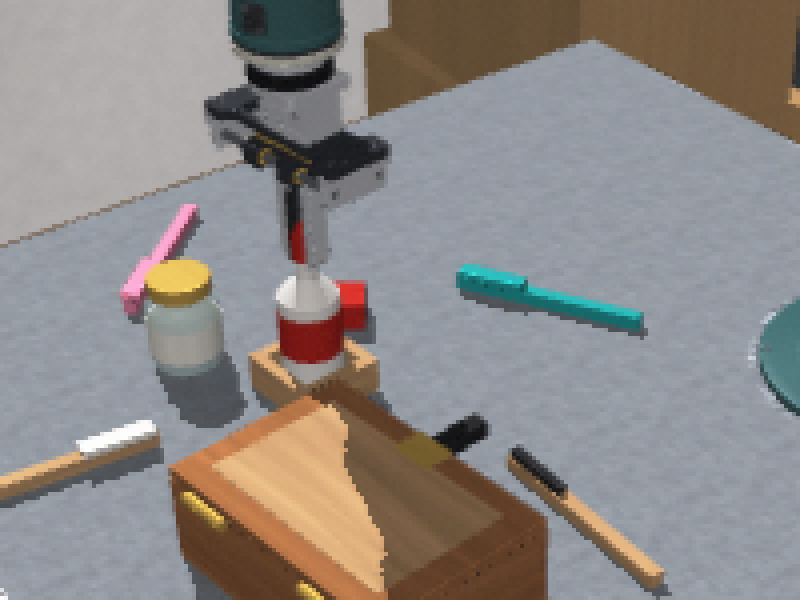

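The fingers hold the red cap (opening 23.4 mm, cap 24 mm). Now I'll pull it up.

Run:
```python
from rig import robot
from h import *
np.set_printoptions(precision=4,suppress=True)
p0=robot.get_state()['ee_pos']
for dz in (.006,.012,.0145,.0155):
    r=robot.move_linear([.466,-.319,.162+dz],velocity=.03,threshold=25)
    st=robot.get_state();print(dz,r,st['ee_pos'],st['force'],st['opening'])
    if r:break
robot.pause(.3)
st=robot.get_state();print(st['time'],st['ee_pos'],st['force'])
cv2.imwrite('pics/s3.png',robot.grab_frame('scene')[:,:,::-1][130:200,240:320].repeat(7,0).repeat(7,1))
```

```text
0.006 False [ 0.4661 -0.3197  0.1684] [ 0.0724 -4.1067  4.5322] 0.023563444537160434
0.012 False [ 0.4661 -0.3197  0.1744] [-0.3437 -5.1345  4.1038] 0.023473311041817078
0.0145 False [ 0.4658 -0.3198  0.1761] [ 1.8265 -7.7667 -5.9206] 0.023604343515226174
0.0155 False [ 0.4656 -0.3197  0.1763] [  5.9702 -11.1207 -16.4034] 0.023288119293670084
5.375 [ 0.4657 -0.3197  0.1764] [  6.4174 -11.4075 -17.94  ]
```

View pics/s3.png

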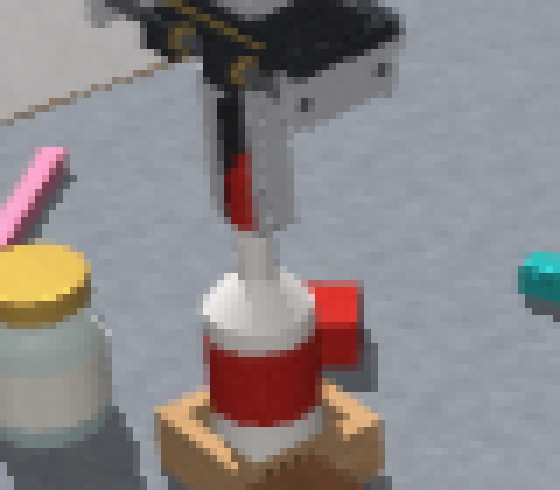

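The cap is up: the motion stopped at 14.1 mm with the pull force rising, and the neck is exposed. I'll release and move above the tab.

Run:
```python
from rig import robot
from h import *
np.set_printoptions(precision=4,suppress=True)
robot.move_linear([.466,-.3195,.1762],velocity=.03)
robot.gripper_to(.07)
robot.move_linear([.466,-.3195,.25],velocity=.1)
robot.move_ptp([.50,-.0815,.22],down(-1))
I=robot.camera_info('wrist');im=robot.grab_frame('wrist');cv2.imwrite('pics/w4.png',im[:,:,::-1]);np.save('w4.npy',I)
s=robot.grab_frame('scene');cv2.imwrite('pics/s4.png',s[:,:,::-1][130:230,230:350].repeat(6,0).repeat(6,1))
print(robot.get_state()['time'])
```

```text
8.4833
```

View pics/w4.png

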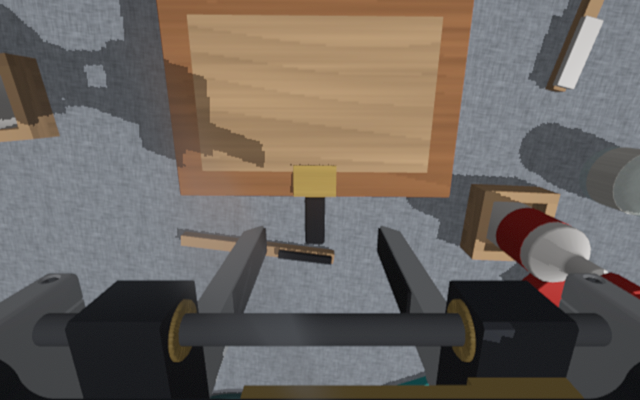

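View pics/s4.png

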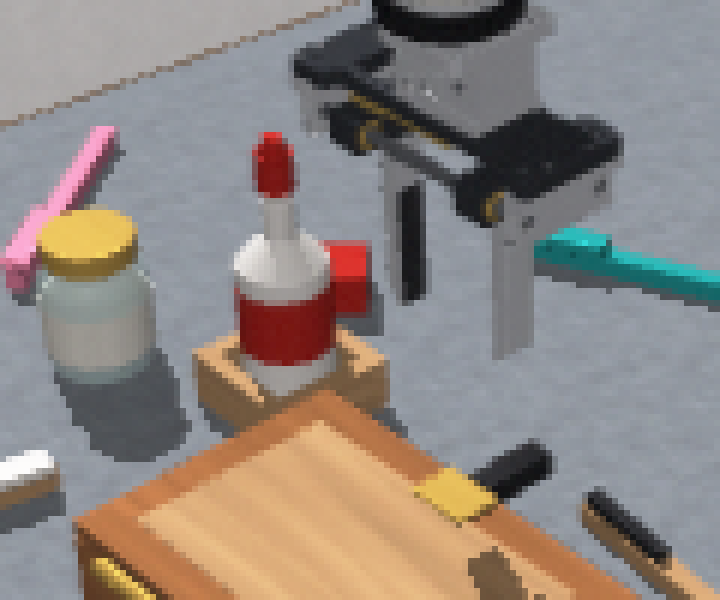

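The red cap is clearly raised, with the long white neck showing. In the wrist view the tab spans columns 305–325, from the lid edge at row 197 to its tip at row 243, and the lid's back and side edges look square to the tool. I'll compute positions from that and grip.

Run:
```python
from rig import robot
from h import *
np.set_printoptions(precision=4,suppress=True)
I=np.load('w4.npy',allow_pickle=True).item()
a=onz(I,(180,196),.097);b=onz(I,(451,198),.097);print(a,b,'w',np.linalg.norm(a-b),'yaw',np.arctan2(-(a-b)[0],(a-b)[1]))
m=(a+b)/2; print('mid',m)
t=onz(I,(315,241),.099);print('tip',t); t2=onz(I,(315,215),.099);print('tabmid',t2)
```

```text
[0.4844 0.0517 0.097 ] [ 0.5103 -0.2074  0.097 ] w 0.260420658237183 yaw 0.09964839215883925
mid [ 0.4973 -0.0779  0.097 ]
tip [ 0.4525 -0.0818  0.099 ]
tabmid [ 0.4797 -0.079   0.099 ]
```

```bash
cat >> h.py <<'E'
Y2=0.104
U=np.array([np.cos(Y2),np.sin(Y2),0])
G0=np.array([.4665,-.081,.091])
AX=G0+.212*U; AX[2]=.085
def arc(th): return AX-U*(.212*np.cos(th)-.006*np.sin(th))+np.array([0,0,.212*np.sin(th)+.006*np.cos(th)])
E
python3 - <<'E'
from rig import robot
from h import *
np.set_printoptions(precision=4,suppress=True)
R=down(-1,Y2)
robot.move_linear([G0[0],G0[1],.2],frame=R)
print(robot.move_linear([G0[0],G0[1],.092],velocity=.1,threshold=12))
robot.gripper_to(0)
st=robot.get_state();print(st['time'],st['ee_pos'],st['opening'],st['force'],st['moment'])
s=robot.grab_frame('scene');cv2.imwrite('pics/s5.png',s[:,:,::-1][100:250,230:400].repeat(4,0).repeat(4,1))
E
```

```text
False
10.95 [ 0.4663 -0.0796  0.0919] 0.019284585492453977 [-1.3115  8.841   0.5031] [ 2.1539  0.2187 -0.1367]
```

View pics/s5.png

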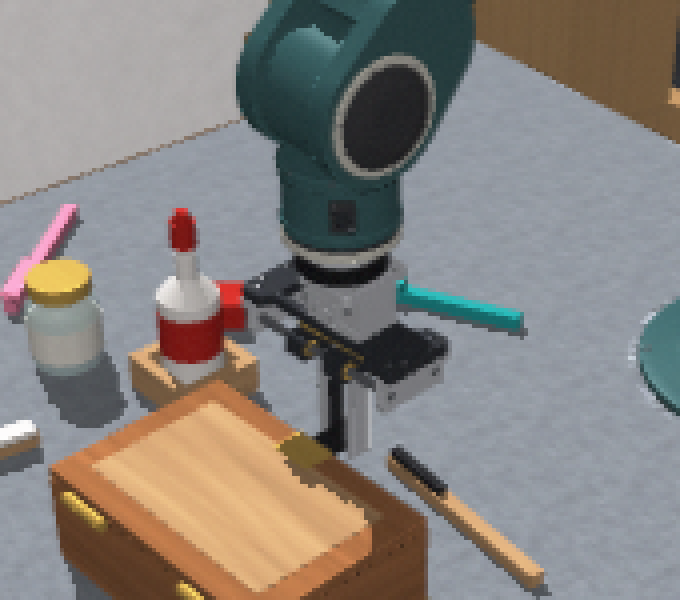

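The fingers hold the tab (opening 19.3 mm, tab 20 mm). The 9 N side load suggests the tab lies about 2 mm further towards +y, so I'll shift the arc by that and lift.

Run:
```python
from rig import robot
from h import *
np.set_printoptions(precision=4,suppress=True)
off=np.array([0,.0022,0])
for deg in (4,8,14,20):
    r=robot.move_linear(arc(np.radians(deg))+off,velocity=.06,threshold=30)
    st=robot.get_state();print(deg,r,st['time'],st['ee_pos'],st['force'],st['opening'])
    if r:break
s=robot.grab_frame('scene');d=robot.grab_frame('side')
cv2.imwrite('pics/s6.png',np.hstack([s[130:280,230:350],d[125:275,230:380]])[:,:,::-1].repeat(2,0).repeat(2,1))
```

```text
4 False 11.3833 [ 0.4673 -0.0794  0.106 ] [ 0.5731 -6.6019 -4.7593] 0.019799758657372612
8 False 11.7833 [ 0.4693 -0.0792  0.1205] [ 1.2268 -6.489  -4.3468] 0.01963239427328615
14 False 12.3 [ 0.4742 -0.0787  0.1422] [ 2.2326 -5.972  -4.8809] 0.019600911870043904
20 False 12.8167 [ 0.4812 -0.078   0.1631] [ 1.9667 -5.8643 -5.2288] 0.019814322403543423
```

View pics/s6.png

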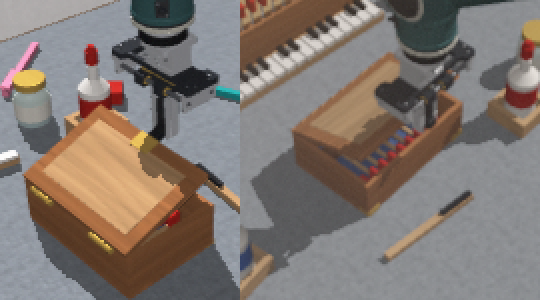

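The lid is opening with the tab still between the fingers, the force is about 5 N as expected, and the red cap is still up. I'll continue to 50 degrees.

Run:
```python
from rig import robot
from h import *
np.set_printoptions(precision=4,suppress=True)
off=np.array([0,.0012,0])
for deg in (26,32,38,44,50):
    r=robot.move_linear(arc(np.radians(deg))+off,velocity=.06,threshold=30)
    st=robot.get_state();print(deg,r,st['time'],st['ee_pos'],st['force'],st['opening'])
    if r:break
robot.pause(.5)
st=robot.get_state();print(st['ee_pos'],st['force'],abs(st['joint_vel']).max())
for n in('scene','side','wrist'):
    cv2.imwrite(f'pics/{n}7.png',robot.grab_frame(n)[:,:,::-1])
s=cv2.imread('pics/scene7.png');d=cv2.imread('pics/side7.png')
cv2.imwrite('pics/s7.png',np.hstack([s[130:280,230:350],d[100:250,230:380]]).repeat(3,0)[:450].repeat(3,1)[:,:800])
W=robot.camera_info('wrist');np.save('w7.npy',W)
```

```text
26 False 13.4333 [ 0.4904 -0.0771  0.1833] [-0.6166 -0.3264 -4.3685] 0.020094297919407516
32 False 13.95 [ 0.5019 -0.076   0.2026] [ 0.4737  1.8341 -4.1548] 0.019621086883889097
38 False 14.4667 [ 0.515  -0.0747  0.2204] [-0.4767  0.8779 -4.7032] 0.0193908191199569
44 False 14.9833 [ 0.53   -0.0732  0.2367] [-0.3019  1.7234 -4.2221] 0.0195992328073766
50 False 15.5 [ 0.5466 -0.0716  0.2514] [-1.6322 -1.3312 -4.2054] 0.01996247024155629
[ 0.5465 -0.0716  0.2512] [ 1.1878 -1.722  -6.2394] 0.0014313640587562352
```

View pics/s7.png

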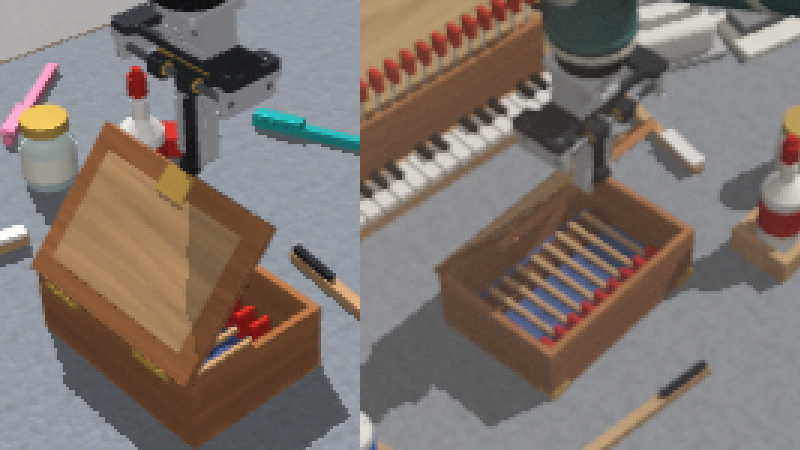

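View pics/wrist7.png

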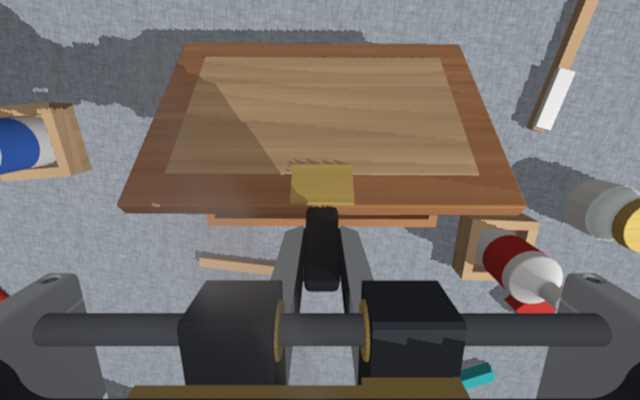

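The scene view shows the lid up, with its front corners at crop pixels (108,124) and (275,231), and the tab in the fingers. In the wrist view those corners are at (525,208) and (119,206). Triangulating them gives a check on the angle.

Run:
```python
from rig import robot
from h import *
np.set_printoptions(precision=4,suppress=True)
W=np.load('w7.npy',allow_pickle=True).item();S=robot.camera_info('scene')
s=lambda x,y:(230+x/3-.33,130+y/3-.33)
for a,b in((s(108,124),(525,208)),(s(275,231),(119,206))):
    X=tri(S,a,W,b)
    o=-(X-AX)@U; z=X[2]-.085
    print(X,np.linalg.norm([o,z]),np.degrees(np.arctan2(z,o)-np.arctan2(.012,.18)), proj(S,X)-a)
# spacing-based: top front corner spread in wrist = 260 mm -> depth
K,R,t=cam(W);dep=.26*W['fx']/np.hypot(406,2);print('depth z',(-R.T@t)[2]-dep,'pred',.085+.18*np.sin(np.radians(50))+.012*np.cos(np.radians(50)))
# cap
c=cv2.imread('pics/scene7.png');
m=c[140:175,255:290];h=cv2.cvtColor(m,cv2.COLOR_BGR2HSV);r=((h[...,0]<6)|(h[...,0]>174))&(h[...,1]>170)
ys,xs=np.nonzero(r);sel=xs<26;print('cap rows',ys[xs<22].min()+140,xs.min()+255)
print('pred tip up/down',proj(S,[.466,-.319,.201]),proj(S,[.466,-.319,.187]))
h=cv2.cvtColor(c,cv2.COLOR_BGR2HSV);k,l,st,ce=cv2.connectedComponentsWithStats(((abs(h[...,0].astype(int)-112)<10)&(h[...,1]>150)&(h[...,2]>50)).astype(np.uint8))
print([ (st[i],ce[i]) for i in range(1,k) if abs(ce[i][0]-375)<15])
st=robot.get_state();print(st['force'],st['ee_pos'],st['time'])
```

```text
[ 0.5781 -0.1986  0.2253] 0.18024274031076348 47.28908250813045 [-0.1385 -0.0256]
[0.551  0.0604 0.2233] 0.1787367991914297 46.86879974344684 [-0.1649  0.1233]
depth z 0.2150013632200534 pred 0.2306014510776545
cap rows 152 273
pred tip up/down [275.1459 151.736 ] [275.4228 155.1364]
[(array([372, 260,   9,  14,  96], dtype=int32), array([375.6042, 266.6354])), (array([363, 287,  21,  16, 214], dtype=int32), array([372.6542, 295.972 ]))]
[ 0.505  -1.5911 -7.583 ] [ 0.5464 -0.0716  0.2513] 16.15
```

Run:
```python
import cv2
from rig import robot
from h import *
np.set_printoptions(precision=1,suppress=True)
w=cv2.imread('pics/wrist7.png');s=cv2.imread('pics/scene7.png')
a=cv2.resize(w[180:240,100:200],None,fx=4,fy=4,interpolation=cv2.INTER_CUBIC);b=cv2.resize(w[180:240,450:550],None,fx=4,fy=4,interpolation=cv2.INTER_CUBIC)
cv2.imwrite('pics/z8.png',np.vstack([np.hstack([a,b]),np.hstack([cv2.resize(s[190:240,270:370],None,fx=4,fy=4,interpolation=cv2.INTER_CUBIC),cv2.resize(s[155:205,230:330],None,fx=4,fy=4,interpolation=cv2.INTER_CUBIC)])]))
W=np.load('w7.npy',allow_pickle=True).item();S=robot.camera_info('scene')
V=np.array([-U[1],U[0],0])
for deg in(44,47,50,53):
  th=np.radians(deg)
  for h in(0,.012):
    for y in(.13,-.13):
      X=AX+V*y-U*(.18*np.cos(th)-h*np.sin(th))+np.array([0,0,.18*np.sin(th)+h*np.cos(th)])+[0,.0015,0]
      print(deg,h,y,proj(W,X),proj(S,X))
```

```text
44 0 0.13 [135.2 223.6] [325.1 208. ]
44 0 -0.13 [506.  223.8] [269.9 173. ]
44 0.012 0.13 [125.6 216.6] [323.  206.9]
44 0.012 -0.13 [515.5 216.9] [267.6 171.8]
47 0 0.13 [127.8 217.8] [323.4 207.2]
47 0 -0.13 [513.3 218.1] [268.1 172.1]
47 0.012 0.13 [117.7 209.3] [321.2 206.2]
47 0.012 -0.13 [523.3 209.6] [265.7 171. ]
50 0 0.13 [120.1 210.9] [321.7 206.5]
50 0 -0.13 [520.9 211.2] [266.2 171.3]
50 0.012 0.13 [109.6 200.8] [319.3 205.7]
50 0.012 -0.13 [531.4 201.1] [263.7 170.4]
53 0 0.13 [112.1 202.7] [319.8 206. ]
53 0 -0.13 [528.9 203. ] [264.2 170.7]
53 0.012 0.13 [101.1 190.9] [317.3 205.4]
53 0.012 -0.13 [539.8 191.2] [261.6 169.9]
```

View pics/z8.png

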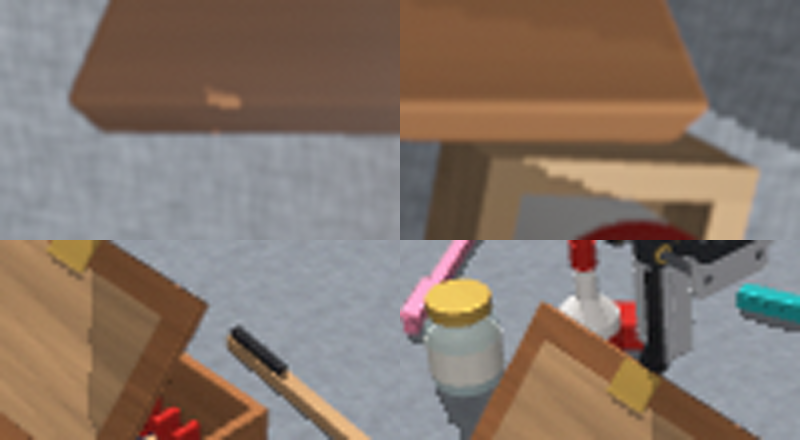

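The top corners in the wrist view, (117.5,205) and (526.5,206.5), match about 48°, and the scene corners match about 47°. The kinematics say 50°. I'll raise the lid 1.5° to centre it, settle, check and hand in.

Run:
```python
from rig import robot
from h import *
np.set_printoptions(precision=4,suppress=True)
robot.move_linear(arc(np.radians(51.5))+np.array([0,.0012,0]),velocity=.03,threshold=30)
robot.pause(1.)
st=robot.get_state();print(st['time'],st['ee_pos'],st['force'],st['opening'],abs(st['joint_vel']).max())
cv2.imwrite('pics/w9.png',robot.grab_frame('wrist')[:,:,::-1])
W=robot.camera_info('wrist')
V=np.array([-U[1],U[0],0])
for deg in(47,50,53):
  th=np.radians(deg);h=.012
  print(deg,[proj(W,AX+V*y-U*(.18*np.cos(th)-h*np.sin(th))+np.array([0,0.0015,.18*np.sin(th)+h*np.cos(th)])) for y in(.13,-.13)])
w=cv2.imread('pics/w9.png')
cv2.imwrite('pics/z9.png',np.hstack([cv2.resize(w[180:240,x:x+100],None,fx=4,fy=4,interpolation=cv2.INTER_CUBIC) for x in(100,450)]))
```

```text
17.4833 [ 0.5508 -0.0711  0.2547] [-1.1262 -3.9689 -7.8344] 0.019952214235783694 0.0018203340496869642
47 [array([122.2487, 213.9158]), array([518.8433, 214.2082])]
50 [array([114.445 , 205.7623]), array([526.5995, 206.0747])]
53 [array([106.3546, 196.2967]), array([534.6414, 196.6315])]
```

View pics/z9.png

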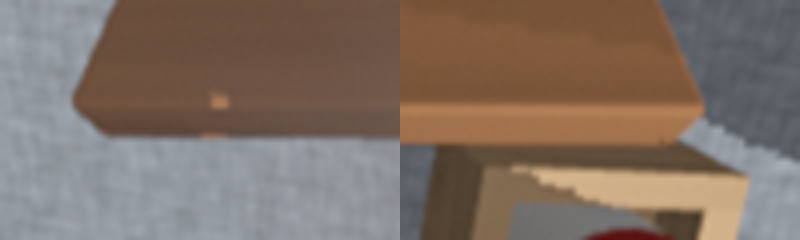

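The top corners are now at (118,205) and (525.5,207). That matches about 49.5°, with the kinematics at 51.5°, and the arm is still. Handing in.

Run:
```python
from rig import robot
robot.sign_off()
```

```text
the job is handed in; nothing more can be done
```

I pulled the red cap up with the lid still shut, then lifted the lid by its tab and handed in at about 17.5 s while still holding it. The sign-off reports no verdict.

- **Red cap:** it rose 14.1 mm to its stop. At the 50° position, its tip in the scene picture (row 152) still matched the raised position (151.7 predicted raised, 155.1 shut).
- **Lid angle:** the two readings disagree by about 2°. The arm's position says 51.5°, and the lid's corners in the wrist picture say about 49.5°. Both are within the 44–56° band.
- **Hold:** the arm was still, with about 8 N vertical load at the tab and a finger opening of 20 mm on the tab.
- **Blue cap:** its pixels in the scene picture had not moved since the start.
- **Loose things:** I saw no shift in the ones near the case and the red bottle in the later pictures, but I did not measure them or check the tub and screwdriver.

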